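# Show the bench camera the next sample and its place, then log it

## Robot

A 6-joint arm with a two-finger parallel gripper is mounted at the origin on the work surface. World frame = base frame: x ahead of the robot, y to its left, z up, the work surface at z = 0. Lengths are in m, angles in degrees, forces in N, time in s.
With the tool pointing down it reaches from about 0.25 to 0.725 m from the base axis. Payload 9.7 kg.
Tool frame: the origin (TCP) lies midway between the tips of the shut fingers; the grasp point (between the pads) lies 19 mm behind it; z points along the fingers, y is the direction in which the jaws open and shut (so a half turn about z gives the same grasp; the last joint's range is limited). The gripper opens to 85 mm and grips with 20 to 120 N. Pads are 22 mm wide; open, the fingers measure 114 mm over their backs; the gripper's body (76 mm by 85 mm) begins 54 mm behind the grasp point. The pads swing forward as they close: fully open they stand 13 mm farther back than shut.
Start: joints at [-69.041, 4.979, 10.078, 95.1, 0, 90], TCP at [0.197, -0.514, 0.231] pointing down, gripper open.
Joint ranges: [-179.16, 179.16], [-48.56, 103.87], [-65.8, 70.77], [-126.05, 130.52], [-82.76, 87.17], [-180, 180]. Speed limits (degrees/s): [127.2, 127.2, 147.25, 180, 180, 180].

## Interface

Orientations are given as [roll, pitch, yaw] about the fixed x, y, z axes, in that order (R = Rz(yaw) Ry(pitch) Rx(roll)).
In Python, from workcell import get_obs, camera, get_calibration, job_done gives the robot as it stands.
- The arm moves only by the tool play_rows, never from a script. Its argument "commands" is text: rows parted by semicolons, each of 5 numbers parted by spaces: the opening, from 0 (shut) to 1 (fully open), then the shift along the world's x, y, z in mm, then the turn about the world's z in degrees. A call has 1 to 10 rows; each row is the pose to reach, as a shift and turn from the pose commanded when the call began; what a row does not reach only later rows make up. A row lasts 1/12 s, in which the tool goes at most 41.7 mm and 7.16 degrees, less where a joint would pass 70% of its speed; a pose out of reach is approached as far as the arm can. A call with a gripper value outside its range is refused whole. The fingers move at their own pace and stop on an object; "force" is the grip in N (left out, the last holds). Time passes only in rows, so rows that repeat a pose let the fingers close. It gives the time, the measured TCP pose, the force and the opening at its end, in the units of the state.
- get_obs(): the state, without advancing time (a new reading comes with each control period).
- camera(name): name is "scene" or "top"; returns the picture (384x512x3 uint8, red, green, blue); there is no depth.
- get_calibration(name): a dict with "fx", "fy", "cx", "cy" (pixels), "eye" and "attitude" of the camera in the world. Camera axes: x right, y down, z forward; pixel columns grow to the right and rows downward; lengths in m; the calibration is good to about 2 mm. A picture is of the moment at which its call begins. get_calibration takes no time and is no camera call.
- job_done(): hands the job in, once; it reports no verdict.
The state is a dict: "time": time; "q": joint angles; "qd": joint speeds; "joint_efforts": joint torques, N m; "ee_pos": TCP position; "tcp_rot": TCP orientation; "wrist_force": force on the tool from outside, world axes, zero at the start; "torque": the same for the moment, N m; "opening": finger opening in m.
Only numpy, scipy, OpenCV 4.12 (cv2) and the standard library are available. Lean on these libraries where they do the work, as an engineer would, in place of code of your own. Each camera call takes 0.05 s, during which the arm holds its last target.

## Task

Log the next sample for the analyser by pointing, without touching the samples or the tray: point from straight above, fingertips a couple of centimetres above the middle, at the sample holder with the smallest dark specimen on the white board and stay there for at least one second, then point in the same way at the one empty place of the three-place grey tray for at least one second, and then push the round button on the console right down and let it come up again. The camera logs whatever the hand dips down over, so travel high (10 cm or more) and never dip over another holder or a filled place. Grasp or lift nothing and leave everything else where it is.

Things in the scene. Friction and masses are not known exactly. Their poses are not given: they have to be found in the camera images.
- holder_small: Flat aluminium sample holder, a disc 50 mm across and 10 mm high lying on the white board, with a dark round specimen 10 mm across set flush in the middle of its top: the smallest specimen of the three. Origin: centre of its underside, so its top is 10 mm above; z up. The three stand in any order. Loose, 50 g.
- holder_medium: Flat aluminium sample holder, a disc 50 mm across and 10 mm high lying on the white board, with a dark round specimen 22 mm across set flush in the middle of its top: the middle-sized specimen of the three. Origin: centre of its underside, so its top is 10 mm above; z up. The three stand in any order. Loose, 50 g.
- holder_large: Flat aluminium sample holder, a disc 50 mm across and 10 mm high lying on the white board, with a dark round specimen 38 mm across set flush in the middle of its top: the largest specimen of the three. Origin: centre of its underside, so its top is 10 mm above; z up. The three stand in any order. Loose, 50 g.
- prep_board: White preparation board, 240 mm along its x, 220 mm along its y, 6 mm thick, fixed on the black bench to the robot's left. Origin: centre of its underside; z up. The holders, vial_a and the spatula lie on it.
- tray: Grey plastic loading tray, 270 mm along its x, 100 mm along its y, 20 mm high, fixed on the bench. Three round places, recesses 60 mm across and 8 mm deep, lie along its x at -85, 0 and +85 mm; two hold capped cups, one is empty. Origin: centre of its underside; z up.
- free_place: The empty place of the tray, a bare grey round recess 60 mm across and 8 mm deep. Origin: centre of the recess floor, 12 mm above the bench and 8 mm below the tray's top; z up. Which of the three it is varies.
- cup_a: Loaded cup, 56 mm across and 22 mm high, aluminium with a flat white cap, sitting loosely in one of the tray's places (its cap ends 14 mm above the tray's top). Origin: centre of its underside; z up.
- cup_b: Loaded cup, 56 mm across and 22 mm high, aluminium with a flat white cap, sitting loosely in one of the tray's places (its cap ends 14 mm above the tray's top). Origin: centre of its underside; z up.
- log_button_top (a point): Centre of the top of the round grey push button (34 mm across, black housing), facing up, on the near half of the small grey console at the robot's right. The console is 130 x 90 mm and its body 40 mm high, fixed; a small tilted screen rises to 95 mm on its far side, its face about 75 mm beyond the button's centre.
- log_button (a joint): Travel of that button in m: 0 up, 0.006 fully down; sprung, fully down takes 5 N; it counts as pressed beyond 0.0045 and springs back when let go.
- vial_a: Bystander: amber vial with black cap, 25 mm across, 45 mm high, on the far left part of the white board. Origin: centre of its underside.
- vial_b: Bystander: a vial like the other, 25 mm across, 45 mm high, on the bench between the white board and the tray. Origin: centre of its underside.
- spatula: Bystander: thin steel spatula 133 mm long, 6 mm thick, lying along the board's near edge. Origin: underside, about its middle.
- mortar: Bystander: small grey stone mortar, 90 mm across, 35 mm high, its pestle standing out to about 60 mm, on the bench beyond the board and the tray. Origin: centre of its underside.
- dish: Bystander: closed flat dish, 70 mm across, 17 mm high, on the bench between the near ends of the board and the tray. Origin: centre of its underside.
- jar: Bystander: clear jar with metal lid, 56 mm across, 60 mm high, on the bench beyond the console. Origin: centre of its underside.
Not all that is in view belongs to the job. What is shaped like the holder_small but purple is not meant. Leave any red look-alike of the part that bears log_button_top alone.

How it is judged (in metres and radians):
On the way, in this order (a step that is already met when the one before it is completed fails the run):
1. the hand points down at the holder with the smallest specimen, just above it, for one second (horizontal distance between the grasp point and holder_small below 0.022 m and z of the grasp point in the frame of holder_small between 0.029 and 0.082 m), for 1 s.
2. then the hand points down at the empty place of the tray, just above it, for one second (horizontal distance between the grasp point and free_place below 0.022 m and z of the grasp point in the frame of free_place between 0.027 and 0.08 m), for 1 s.
3. then the console's button is pushed down (value of joint log_button above 0.0045 m), for 0.03 s.
At the end, for the whole second after the job is handed in: Both pointings (within 22 mm of the middle, fingertips up to about 50 mm above) were held for one second in order, then the button was pushed at least 4.5 mm down and is up again (under 1.5 mm); the holders and cups are within 6 mm and all bystanders within 12 mm of where they were (value of joint log_button below 0.0015 m and distance of each of holder_small, holder_medium, holder_large, cup_a, cup_b from where it was at the start of the episode below 0.006 m and distance of each of vial_a, vial_b, spatula, mortar, dish, jar from where it was at the start of the episode below 0.012 m); the robot touches nothing.
It fails at once if a holder, a cup, the tray or the white board is touched (contact force between any of the fingers, the arm and holder_small above 0.3 N or contact force between any of the fingers, the arm and holder_medium above 0.3 N or contact force between any of the fingers, the arm and holder_large above 0.3 N or contact force between any of the fingers, the arm and cup_a above 0.3 N or contact force between any of the fingers, the arm and cup_b above 0.3 N or contact force between any of the fingers, the arm and tray above 0.3 N or contact force between any of the fingers, the arm and prep_board above 0.3 N).
It fails at once if the hand dips (fingertips under about 50 mm) over another holder or a filled place ((horizontal distance between the grasp point and holder_medium below 0.022 m and z of the grasp point in the frame of holder_medium below 0.08 m) or (horizontal distance between the grasp point and holder_large below 0.022 m and z of the grasp point in the frame of holder_large below 0.08 m) or (horizontal distance between the grasp point and cup_a below 0.022 m and z of the grasp point in the frame of cup_a below 0.092 m) or (horizontal distance between the grasp point and cup_b below 0.022 m and z of the grasp point in the frame of cup_b below 0.092 m)).
It fails at once if a holder or cup is lifted or shifted, or a bystander is lifted or knocked about (distance of any of holder_small, holder_medium, holder_large, cup_a, cup_b from where it was at the start of the episode above 0.006 m or distance of any of vial_a, vial_b, spatula, mortar, dish, jar from where it was at the start of the episode above 0.012 m).
It also fails if it takes over 48 s, if anything falls off the work surface, if the arm or the gripper's body presses on something with over 40 N, if the wrist force passes 120 N, or if a joint passes its speed limit or range.

## Working session

There is one attempt and no reset: what is moved stays moved. The work goes in short steps, Python scripts to look and compute and a tool call to move; the robot and the scene stay as the last step left them, time stands still between calls to the robot, and variables do not carry over. Pictures are saved under pics/ and viewed, and the job is handed in when it is done.

Besides the shell and the picture viewer there is one more tool, called after "Emit:" in YAML: its name, and indented under it one key for each argument. play_rows: Moves the arm, as the interface text tells. Its arguments: {"type":"object","properties":{"commands":{"type":"string"},"force":{"type":"number"}},"required":["commands"]}

```bash
mkdir -p pics; cat > h.py <<'E'
import numpy as np,cv2
from workcell import get_obs,camera,get_calibration,job_done
E
python3 - <<'E'
from h import *
o=get_obs();print(o['time'],o['ee_pos'],o['tcp_rot'],o['opening'])
for n in('scene','top'):
    im=camera(n);cv2.imwrite(f'pics/{n}0.png',im[:,:,::-1]);print(n,get_calibration(n))
E
```

```text
0.0 [ 0.19665523 -0.51340256  0.23057017] [-1.79923263e+02  3.62605405e-04  2.09588466e+01] 0.08532115485572431
scene {'fx': 363.67884942252726, 'fy': 363.67884942252726, 'cx': 255.28780803903027, 'cy': 191.14351034420997, 'eye': array([1.12639181, 0.23528044, 0.60923013]), 'attitude': array([-131.6554471 ,   -0.97608696,  115.14145397])}
top {'fx': 417.6017715904621, 'fy': 417.6017715904621, 'cx': 258.099225519146, 'cy': 194.19747603622773, 'eye': array([ 0.29050088, -0.02341832,  1.22071376]), 'attitude': array([-1.67730661e+02, -7.24493939e-02, -8.71180272e+01])}
```

View pics/scene0.png

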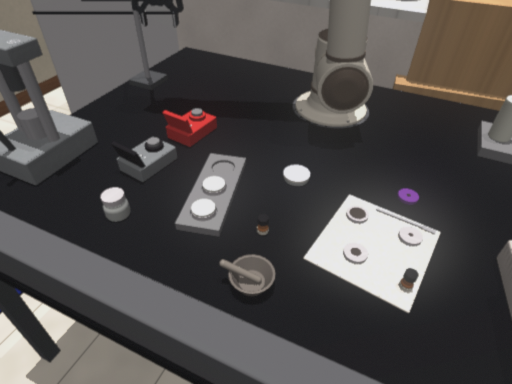

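View pics/top0.png

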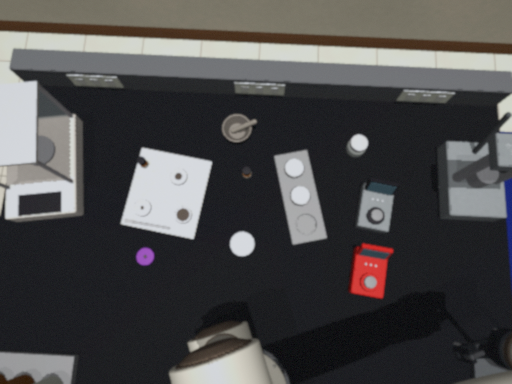

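The scene view shows three holders on the white board at (411,235), (355,253) and (357,213), and the empty place at (224,168). In the top view:

- **Holder candidates:** (143,208) has a tiny specimen, (179,177) a medium one and (183,214) a large one. The purple look-alike is at (145,256).
- **Tray places:** (294,168) and (301,195) hold white cups. (306,223) is bare grey.
- **Buttons:** the grey console's is at (376,215), and the red look-alike's is at (370,282).

I choose (143,208), (306,223) and (376,215). Next I'll check them in crops and measure.

```bash
cat >> h.py <<'E'
from scipy.spatial.transform import Rotation as Ro
def ray(n,px):
    c=get_calibration(n);R=Ro.from_euler('xyz',c['attitude'],degrees=True).as_matrix()
    return np.array(c['eye']),R@np.array([(px[0]-c['cx'])/c['fx'],(px[1]-c['cy'])/c['fy'],1])
def onz(n,px,z):
    e,d=ray(n,px);return e+d*(z-e[2])/d[2]
def tri(pt,ps):
    A=[];b=[]
    e1,d1=ray('top',pt);e2,d2=ray('scene',ps)
    s=np.linalg.lstsq(np.c_[d1,-d2],e2-e1,rcond=None)[0]
    p,q=e1+s[0]*d1,e2+s[1]*d2;return (p+q)/2,np.linalg.norm(p-q)
E
python3 - <<'E'
from h import *
t=cv2.imread('pics/top0.png');s=cv2.imread('pics/scene0.png')
c=[cv2.resize(t[y-22:y+22,x-22:x+22],(260,260),interpolation=cv2.INTER_CUBIC) for x,y in((143,208),(306,223),(376,215))]
d=[cv2.resize(s[y-22:y+22,x-22:x+22],(260,260),interpolation=cv2.INTER_CUBIC) for x,y in((411,235),(224,168),(154,145))]
cv2.imwrite('pics/crop0.png',np.vstack([np.hstack(c),np.hstack(d)]))
for nm,pt,ps,z in[('small',(143,208),(411,235),.016),('med',(179,177),(355,253),.016),('large',(183,214),(357,213),.016),('free',(306,223),(224,168),.016),('cup1',(294,168),(204,209),.034),('cup2',(301,195),(214,185),.034),('btn',(376,215),(154,145),.05),('jar',(359,142),(114,196),.06),('purple',(145,256),(408,195),.01)]:
    print(nm,onz('top',pt,z).round(3),onz('scene',ps,z).round(3),[np.round(v,3) for v in tri(pt,ps)])
E
```

```text
small [0.494 0.323 0.016] [0.498 0.327 0.016] [array([0.494, 0.326, 0.012]), np.float64(0.004)]
med [0.593 0.226 0.016] [0.602 0.228 0.016] [array([0.595, 0.228, 0.008]), np.float64(0.001)]
large [0.482 0.204 0.016] [0.483 0.205 0.016] [array([0.482, 0.205, 0.015]), np.float64(0.0)]
free [ 0.474 -0.155  0.016] [ 0.472 -0.152  0.016] [array([ 0.473, -0.153,  0.017]), np.float64(0.004)]
cup1 [ 0.633 -0.114  0.034] [ 0.642 -0.108  0.034] [array([ 0.635, -0.114,  0.025]), np.float64(0.001)]
cup2 [ 0.552 -0.137  0.034] [ 0.561 -0.13   0.034] [array([ 0.553, -0.136,  0.026]), np.float64(0.003)]
btn [ 0.501 -0.349  0.05 ] [ 0.505 -0.345  0.05 ] [array([ 0.502, -0.35 ,  0.047]), np.float64(0.002)]
jar [ 0.714 -0.299  0.06 ] [ 0.717 -0.293  0.06 ] [array([ 0.714, -0.299,  0.056]), np.float64(0.003)]
purple [0.356 0.304 0.01 ] [0.358 0.304 0.01 ] [array([0.356, 0.304, 0.008]), np.float64(0.0)]
```

View pics/crop0.png

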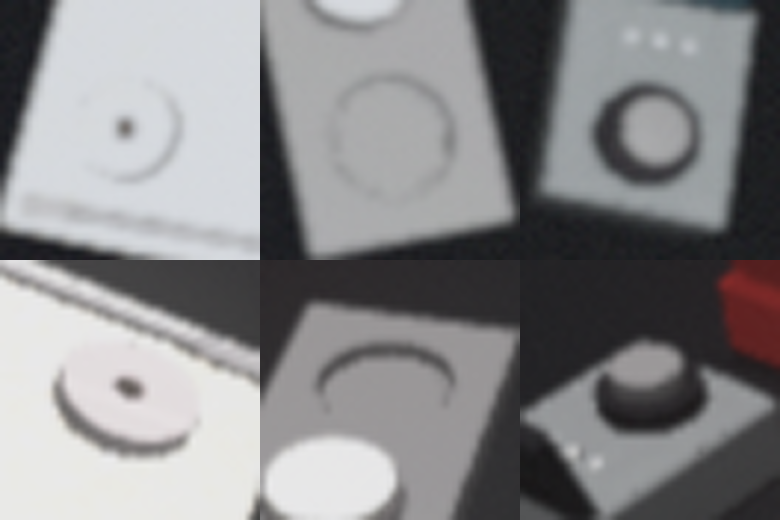

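The crops confirm all three: the smallest specimen, the bare recess and the grey button, whose cap is slightly off my first pixel. I'll refine the button's position and height from the crop centres.

```bash
python3 - <<'E'
from h import *
print(tri((376.85,215),(153.15,141.1)))
for z in(.05,.06,.065):print(onz('top',(376.85,215),z).round(4),onz('scene',(153.15,141.1),z).round(4))
print(onz('top',(142.15,207.7),.016),onz('scene',(410.7,234.4),.016))
print(onz('top',(306.5,224.2),.02))
print([onz('top',p,.023).round(3) for p in((146,150),(212,160),(122,223),(194,238))], tri((359,142),(114,196)))
E
```

```text
(array([ 0.50015538, -0.34973749,  0.05827929]), np.float64(0.00043007463084091696))
[ 0.5015 -0.3519  0.05  ] [ 0.4908 -0.3588  0.05  ]
[ 0.4997 -0.3491  0.06  ] [ 0.5021 -0.3482  0.06  ]
[ 0.4988 -0.3477  0.065 ] [ 0.5078 -0.3428  0.065 ]
[0.49461858 0.32556501 0.016     ] [0.49685875 0.32637021 0.016     ]
[ 0.46960626 -0.15634723  0.02      ]
[array([0.669, 0.331, 0.023]), array([0.648, 0.131, 0.023]), array([0.446, 0.377, 0.023]), array([0.413, 0.165, 0.023])] (array([ 0.7140188 , -0.29856748,  0.05598294]), np.float64(0.0033891344330780906))
```

Emit:
play_rows:
  commands: "0 25 40 0 7;0 50 80 0 14;0 75 120 0 21;0 100 155 0 28;0 125 190 0 35;0 145 225 0 42;0 165 260 0 49;0 185 295 0 56;0 205 330 0 60;0 220 365 0 60"

```text
time: 0.93
ee_pos: [0.4131, -0.1558, 0.231]
tcp_rot: [-180.0, 0.0, 81.2]
wrist_force: [0.9, -0.6, -0.3]
opening: -0.0002
```

Emit:
play_rows:
  commands: "0 5 40 0 0;0 10 80 0 7;0 20 120 0 14;0 28 160 0 21;0 36 200 0 28;0 44 240 0 28;0 52 280 0 28;0 60 320 0 28;0 68 360 0 28;0 73 400 0 28"

```text
time: 1.77
ee_pos: [0.4855, 0.2445, 0.2308]
tcp_rot: [-180.0, 0.0, 109.0]
wrist_force: [0.3, -0.2, -0.3]
opening: -0.0001
```

Emit:
play_rows:
  commands: "0 3 40 0 0;0 6 70 0 0;0 6 75 0 0;0 6 75 0 0;0 6 75 0 0"

```text
time: 2.18
ee_pos: [0.4913, 0.3171, 0.2308]
tcp_rot: [-179.9, 0.0, 109.0]
wrist_force: [0.0, -1.4, 0.8]
opening: -0.0
```

```bash
python3 - <<'E'
from h import *
o=get_obs();print(o['time'],o['ee_pos'],o['tcp_rot'],o['q'])
im=camera('scene');cv2.imwrite('pics/scene1.png',im[:,:,::-1])
E
```

```text
2.1833 [0.49126031 0.31705759 0.23076786] [-1.79933933e+02  3.11039192e-02  1.08997636e+02] [ 3.28450617e+01  9.92024115e+00  1.54861551e+01  9.56375053e+01
 -1.43875767e-02  1.03847453e+02]
```

View pics/scene1.png

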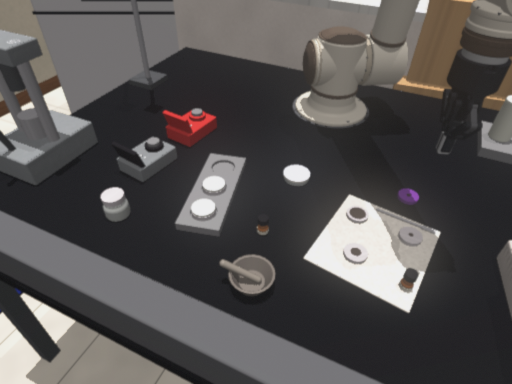

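```bash
python3 - <<'E'
from h import *
def proj(n,p):
    c=get_calibration(n);R=Ro.from_euler('xyz',c['attitude'],degrees=True).as_matrix()
    v=R.T@(np.array(p)-c['eye']);return v[:2]/v[2]*c['fx']+[c['cx'],c['cy']]
o=get_obs();print(o['ee_pos'],proj('scene',o['ee_pos']))
im=camera('top');cv2.imwrite('pics/top1.png',im[:,:,::-1]);print(proj('top',o['ee_pos']))
E
```

```text
[0.49142494 0.31647477 0.23114145] [441.18824607 151.23363144]
[121.78501353 193.1325987 ]
```

View pics/top1.png

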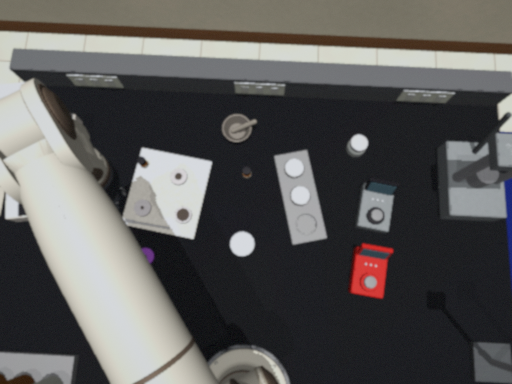

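In the scene view the fingertips are at about (442,150), which matches the measured pose projected to (441,151). The holders haven't moved. Now I correct by about (+4, +9) mm and go down.

Emit:
play_rows:
  commands: "0 4 9 0 0;0 4 9 -40 0;0 4 9 -80 0;0 4 9 -115 0;0 4 9 -145 0;0 4 9 -165 0;0 4 9 -180 0;0 4 9 -189 0;0 4 9 -189 0;0 4 9 -189 0"

```text
time: 3.12
ee_pos: [0.4959, 0.3261, 0.0429]
tcp_rot: [180.0, -0.0, 108.9]
wrist_force: [-0.1, 0.4, 0.0]
opening: 0.0002
```

Emit:
play_rows:
  commands: "0 0 0 0 0;0 0 0 0 0;0 0 0 0 0;0 0 0 0 0;0 0 0 0 0;0 0 0 0 0;0 0 0 0 0;0 0 0 0 0;0 0 0 0 0;0 0 0 0 0"

```text
time: 3.95
ee_pos: [0.4955, 0.3263, 0.0422]
tcp_rot: [-180.0, 0.0, 109.0]
wrist_force: [0.1, -0.2, 0.1]
opening: -0.0003
```

```bash
python3 - <<'E'
from h import *
im=camera('scene');cv2.imwrite('pics/scene2.png',cv2.resize(im[150:320,300:500,::-1],(800,680))[:600])
E
```

```text
(no output)
```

View pics/scene2.png

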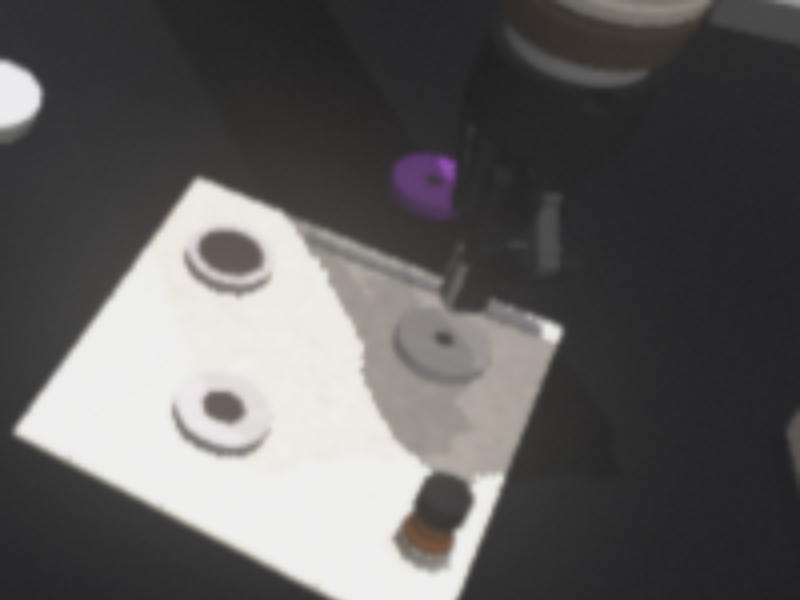

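The fingertips hover about 26 mm above the smallest specimen: tip at about pixel (416,225), specimen at (411,234), with nothing moved. I'll hold a little longer, then rise.

Emit:
play_rows:
  commands: "0 0 0 0 0;0 0 0 0 0;0 0 0 0 0;0 0 0 0 0;0 0 0 30 0;0 0 0 65 0;0 0 0 105 0;0 0 0 145 0;0 0 0 165 0;0 0 0 165 0"

```text
time: 4.83
ee_pos: [0.4969, 0.3272, 0.2133]
tcp_rot: [179.5, -0.1, 109.0]
wrist_force: [0.6, 0.4, 0.3]
opening: 0.0001
```

Emit:
play_rows:
  commands: "0 -2 -25 0 0;0 -4 -60 0 0;0 -6 -95 0 0;0 -8 -130 0 0;0 -10 -165 0 0;0 -12 -200 0 0;0 -14 -235 0 0;0 -16 -270 0 0;0 -18 -305 0 0;0 -20 -340 0 0"

```text
time: 5.67
ee_pos: [0.4749, -0.0153, 0.2069]
tcp_rot: [-180.0, -0.0, 109.0]
wrist_force: [1.7, -1.3, -0.4]
opening: 0.0001
```

Emit:
play_rows:
  commands: "0 -1 -35 0 0;0 -2 -70 0 0;0 -4 -100 0 0;0 -5 -125 0 0;0 -5 -140 0 0;0 -5 -143 0 0;0 -5 -143 0 0"

```text
time: 6.25
ee_pos: [0.4702, -0.1574, 0.2067]
tcp_rot: [-180.0, -0.0, 108.9]
wrist_force: [0.4, 0.4, 0.4]
opening: 0.0
```

Emit:
play_rows:
  commands: "0 0 0 -30 0;0 0 0 -65 0;0 0 0 -100 0;0 0 0 -130 0;0 0 0 -150 0;0 0 0 -160 0;0 0 0 -160 0;0 0 0 -160 0;0 0 0 -160 0;0 0 0 -160 0"

```text
time: 7.08
ee_pos: [0.4715, -0.1569, 0.049]
tcp_rot: [179.9, 0.1, 109.0]
wrist_force: [-0.1, -0.3, -0.3]
opening: -0.0
```

Emit:
play_rows:
  commands: "0 0 0 0 0;0 0 0 0 0;0 0 0 0 0;0 0 0 0 0;0 0 0 0 0;0 0 0 0 0;0 0 0 0 0;0 0 0 0 0;0 0 0 0 0;0 0 0 0 0"

```text
time: 7.92
ee_pos: [0.4705, -0.1567, 0.0473]
tcp_rot: [-180.0, -0.0, 109.0]
wrist_force: [0.4, -0.9, -1.2]
opening: 0.0003
```

```bash
python3 - <<'E'
from h import *
im=camera('scene');cv2.imwrite('pics/scene3.png',cv2.resize(im[90:240,100:300,::-1],(800,600)))
E
```

```text
(no output)
```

View pics/scene3.png

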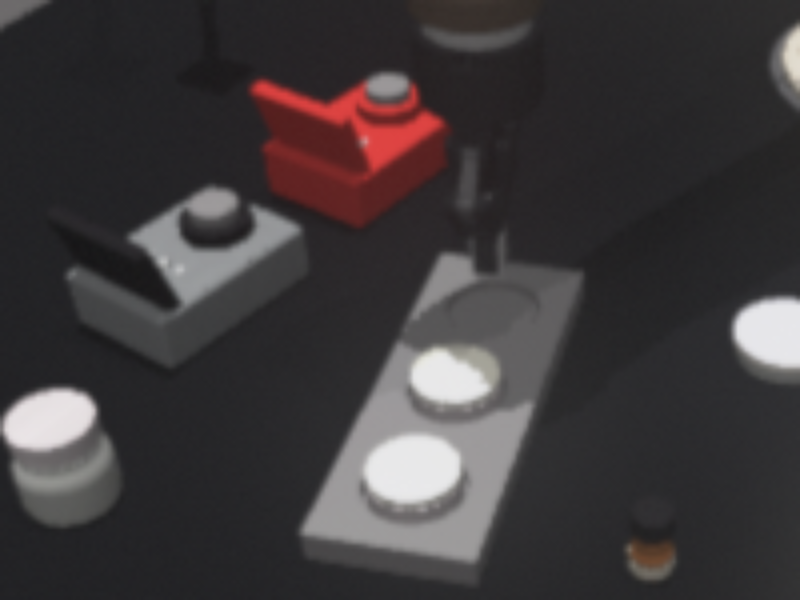

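In the crop the fingertips hover at (490,270) over the bare recess at (492,310), and the cups haven't moved. I'll hold a bit longer, rise, and go to the grey button.

Emit:
play_rows:
  commands: "0 0 0 0 0;0 0 0 0 0;0 0 0 0 0;0 0 0 0 0;0 0 0 30 0;0 0 0 65 0;0 0 0 100 0;0 0 0 130 0;0 0 0 140 0;0 0 0 140 0"

```text
time: 8.8
ee_pos: [0.4717, -0.1571, 0.1901]
tcp_rot: [179.8, 0.2, 109.0]
wrist_force: [0.3, 0.1, -0.9]
opening: -0.0006
```

Emit:
play_rows:
  commands: "0 4 -25 0 0;0 9 -60 0 0;0 15 -95 0 0;0 20 -130 0 0;0 25 -165 0 0;0 29 -185 0 0;0 29 -193 0 0;0 29 -193 0 0;0 29 -193 0 0;0 29 -193 0 0"

```text
time: 9.63
ee_pos: [0.4993, -0.3485, 0.1869]
tcp_rot: [-180.0, -0.1, 109.0]
wrist_force: [0.0, 1.2, -0.3]
opening: -0.0003
```

Emit:
play_rows:
  commands: "0 0 0 -35 0;0 0 0 -70 0;0 0 0 -95 0;0 0 0 -107 0;0 0 0 -112 0;0 0 0 -112 0;0 0 0 -112 0"

```text
time: 10.22
ee_pos: [0.5002, -0.3497, 0.0771]
tcp_rot: [179.9, 0.1, 109.0]
wrist_force: [0.2, -0.6, 0.2]
opening: 0.0002
```

```bash
python3 - <<'E'
from h import *
print(get_obs()['ee_pos'])
im=camera('scene');cv2.imwrite('pics/scene4.png',cv2.resize(im[90:195,85:225,::-1],(800,600),interpolation=cv2.INTER_CUBIC))
E
```

```text
[ 0.50022374 -0.34968761  0.07709389]
```

View pics/scene4.png

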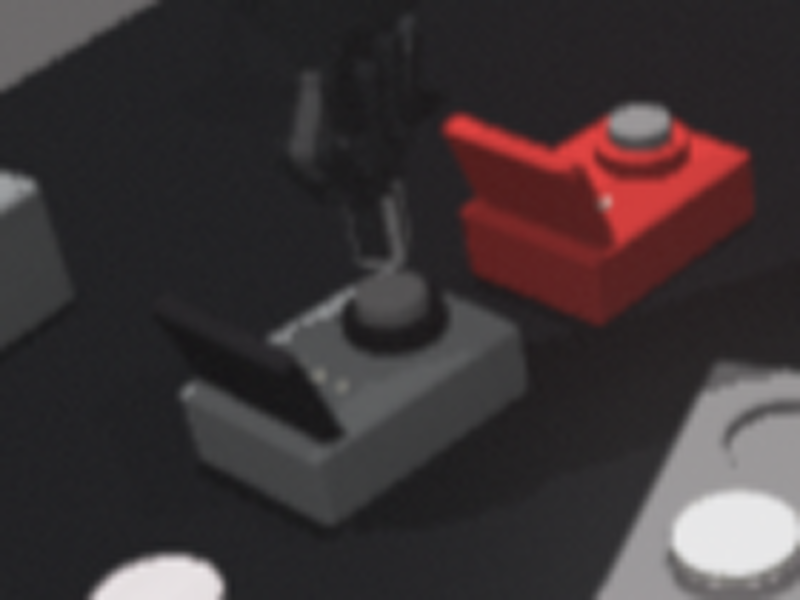

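The tip, at crop (380,265), is just above the grey button's cap at (395,290). I'll press down in small steps and watch the force.

Emit:
play_rows:
  commands: "0 0 0 -6 0;0 0 0 -12 0;0 0 0 -16 0;0 0 0 -18 0;0 0 0 -19 0;0 0 0 -20 0;0 0 0 -20 0"

```text
time: 10.85
ee_pos: [0.4998, -0.3499, 0.0561]
tcp_rot: [180.0, 0.1, 109.0]
wrist_force: [0.3, -0.0, 4.4]
opening: 0.0003
```

Emit:
play_rows:
  commands: "0 0 0 -1 0;0 0 0 -2 0;0 0 0 -2 0"

```text
time: 11.1
ee_pos: [0.4999, -0.35, 0.0558]
tcp_rot: [179.9, 0.1, 109.0]
wrist_force: [-3.3, 3.1, 17.3]
opening: 0.0
```

17 N at a z that has stopped changing: the button is on its stop (5 N would be enough). I'll hold briefly, then release.

Emit:
play_rows:
  commands: "0 0 0 0 0;0 0 0 0 0;0 0 0 0 0"

```text
time: 11.35
ee_pos: [0.4999, -0.35, 0.0559]
tcp_rot: [179.9, 0.1, 109.0]
wrist_force: [-3.5, 2.3, 17.9]
opening: -0.0001
```

Emit:
play_rows:
  commands: "0 0 0 10 0;0 0 0 35 0;0 0 0 75 0;0 0 0 110 0;0 0 0 140 0;0 0 0 150 0;0 0 0 150 0;0 0 0 150 0;0 0 0 150 0"

```text
time: 12.1
ee_pos: [0.499, -0.3493, 0.2011]
tcp_rot: [-179.9, -0.1, 109.0]
wrist_force: [0.3, 0.2, -0.4]
opening: 0.0001
```

```bash
python3 - <<'E'
from h import *
o=get_obs();print(o['time'],o['ee_pos'],o['wrist_force'])
im=camera('scene')[:,:,::-1];cv2.imwrite('pics/scene5.png',im)
a=cv2.imread('pics/scene0.png')
print([np.round(tuple(cv2.phaseCorrelate(cv2.cvtColor(a[y-20:y+20,x-20:x+20],6).astype(np.float32),cv2.cvtColor(np.ascontiguousarray(im[y-20:y+20,x-20:x+20]),6).astype(np.float32))[0]),2) for x,y in((411,235),(355,253),(357,213),(204,209),(214,185),(154,145))])
E
```

```text
12.1 [ 0.4989993  -0.34934924  0.20112431] [ 0.25259693  0.17969564 -0.40018237]
[array([ 0., -0.]), array([0.05, 0.05]), array([-0.02, -0.02]), array([-0.01,  0.02]), array([-0.01, -0.01]), array([ 0.11, -0.02])]
```

View pics/scene5.png

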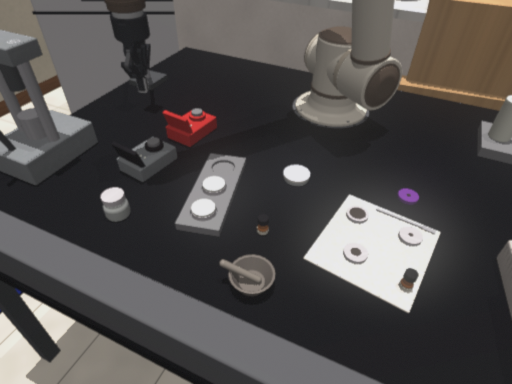

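The picture shows everything where it was, with shifts of at most 0.1 px, the button cap up at (154,144) and the arm clear.

```bash
python3 -c "
from h import *
job_done();print(get_obs()['time'])"
```

```text
the job is handed in; nothing more can be done
the job is handed in; nothing more can be done
```

I pointed at the holder with the smallest specimen, then at the empty tray place, then pressed the grey console's button and let it up. The job is handed in; it took about 12 s, and no verdict is reported.

| Step | Measured TCP | What I saw |
|---|---|---|
| Smallest specimen | (0.4955, 0.326, 0.042) | Held for more than 1 s, about 26 mm above the holder's top and within about 2 mm of its measured middle |
| Empty tray place (nearest the robot) | (0.471, -0.157, 0.047) | Held for more than 1 s, about 27 mm above the tray's top |
| Button | (0.500, -0.350, 0.056) | The force rose to 17–18 N while the height stopped changing, so it was on its stop |

- **After the release:** the last picture shows the cap up, the arm clear at z = 0.20 m and a wrist force near zero. The holders, cups and button had shifted by 0.11 px or less since the start. I checked the bystanders by eye only, and they look unmoved.
- **Not confirmed directly:** the button's travel can't be read. It passed the 4.5 mm mark by inference: 17 N against the 5 N needed.
- **Disagreements:** stereo put the button's top at 0.058 m, but the stop at 0.056 m and 6 mm of travel imply about 0.062 m. I relied on the force instead. The first travel move also stopped about 9 mm short, which I corrected before going down.

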